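# Press a dowel home and hold it

## Robot

A 6-joint arm with a two-finger parallel gripper is mounted at the origin on a cart in front of the work surface, level with it; the furniture and walls round the work are solid. World frame = base frame: x ahead of the robot, y to its left, z up, the work surface at z = 0. Lengths are in m, angles in rad, forces in N, time in s.
With the tool pointing down it reaches from about 0.325 to 0.9 m from the base axis. Payload 3.5 kg.
Tool frame: the origin (TCP) lies midway between the tips of the shut fingers; the grasp point (between the pads) lies 19 mm behind it; z points along the fingers, y is the line along which they close (so a half turn about z gives the same grasp; the last joint's range is limited). The gripper opens to 85 mm and grips with 20 to 120 N. Pads are 22 mm wide; open, the fingers measure 114 mm over their backs; the gripper's body (76 mm by 85 mm) begins 54 mm behind the grasp point. The pads swing forward as they close: fully open they stand 13 mm farther back than shut.
Start: joints at [1.101, 0.276, -0.026, 1.268, 0, 1.467], TCP at [0.224, 0.583, 0.231] pointing down, gripper open.
Joint ranges: [-3.12, 3.12], [-0.85, 1.88], [-1.08, 1.24], [-1.95, 2.15], [-1.57, 1.53], [-3.14, 3.14]. Speed limits (rad/s): [2.57, 2.57, 3.14, 3.14, 3.14, 3.14].

## Interface

Orientations are given as a unit quaternion [w, x, y, z].
In Python, from workcell import bot gives the robot as it stands.
- The arm moves only by the tool send_rows, never from a script. Its argument "motion" is a list that holds one entry, the list of rows, each a list of 5 numbers: the shift along the world's x, y, z in cm, then the turn about the world's z in rad, then the gripper command: -1 is shut, 1 is fully open, values between are in proportion. In form: [[[x, y, z, twist, claw], ...]]. A call has 1 to 8 rows; each row shifts and turns the commanded pose from where the row before left it; what a row does not reach is not made up. A row lasts 1/12 s, in which the tool goes at most 41.7 mm and 7.16 degrees, less where a joint would pass 70% of its speed; a pose out of reach is approached as far as the arm can. A call with a gripper value outside its range is refused whole. The fingers move at their own pace and stop on an object; "grip_force" is the grip in N (left out, the last holds). Time passes only in rows, so rows that do not move let the fingers close. It gives the time, the measured TCP pose, the force, the opening and the grip force at its end, in the units of the state.
- bot.sense(): the state, without advancing time (a new reading comes with each control period).
- bot.snapshot(name): name is "scene" or "side" or "wrist"; returns the picture (480x640x3 uint8, red, green, blue); there is no depth.
- bot.camera_model(name): a dict with "K" (3x3 intrinsics, pixels), "rvec" (rotation vector, rad) and "tvec" (3), from world to camera coordinates, as OpenCV has them. Camera axes: x right, y down, z forward; pixel columns grow to the right and rows downward; lengths in m; the calibration is good to about 2 mm. A picture is of the moment at which its call begins: read the wrist's pose just before it. camera_model takes no time and is no camera call; for the wrist camera it gives the pose at the moment of the call.
- bot.sign_off(): hands the job in; it is judged then, once.
Trained networks look in the newest picture that a camera, given by its name, has taken for a name from the list of things; names that differ only in an ending like _2 or _b are one class to them, and where a whole thing is asked for, a point or a joint stands for the part that bears it (a point fixed in the world has none). Each returns a list of dicts, best first, with "p" (0 to 1); they miss things now and then, are a little off and sometimes report something else, mostly with a low value. They report only what shows in the picture. A call takes as long as a camera call.
- bot.boxes_of(camera, label): "at" ([x, y, z] in m, in the coordinates of the camera as it stood for that picture, good to about 4 mm: the middle of the surface that is visible of it).
- bot.cut_out(camera, label): "pixels" (480x640 bool, what is visible of it).
The state is a dict: "time_s": time; "q": joint angles; "qd": joint speeds; "joint_efforts": joint torques, N m; "tool_pos": TCP position; "orientation": TCP orientation; "wrist_force": force on the tool from outside, world axes, zero at the start; "moment": the same for the moment, N m; "opening": finger opening in m; "grip_force": force on a finger pad.
Only numpy, scipy, OpenCV 4.12 (cv2) and the standard library are available. Lean on these libraries where they do the work, as an engineer would, in place of code of your own. Each camera call takes 0.05 s, during which the arm holds its last target. There are 200 camera calls.

## Task

In the small bench press a freshly glued dowel stands proud of its block. Flip the press's safety hook up and right back off the lever, pull the lever down until the dowel is flush with the block, then ease the lever all the way back up under control, never letting it fly, so that the trapped air can escape. The dowel will have crept up again, so pull the lever down a second time until it is flush and finish with the gripper still holding the lever firmly down, because the dowel rises whenever it is let go; leave the other things on the bench where they are.

Things in the scene. Friction and masses are not known exactly. Their poses are not given: they have to be found in the camera images.
- press: Small grey cast C-frame press (240 x 170 x 218 mm) on a pale wooden board; heavy, does not move. Origin: its middle, on the bench top. Its -x is the front (throat and ram, roughly towards the robot); -y is its right side, with lever and safety hook; z up. The head's top is 194 mm up; the square ram, 45 mm in front of the origin, reaches 218 mm at rest.
- lever (a joint): Angle of the pull lever, rad. 0 = up against its stop (bar slopes up to the front, 32 degrees above level); grows as it is pulled down; at 0.76 the dowel is flush and it goes no further (11 degrees below level). A spring drives it up: 3 N at the grip at the top, 5 N at the bottom; pressing the dowel takes 12 N in all. With the hook closed it moves only 0.07.
- lever_hinge (a point): Point on the lever's hinge axis in the plane of the lever bar: 72 mm to the right (-y) of the press's origin, 155 mm above the bench. The axis runs along the press's y; the lever swings in a vertical plane along the press's x.
- lever_grip (a point): Middle of the black rubber grip at the lever's end: a round bar of 25 mm diameter, 98 mm long, 180 mm from the hinge. It can be pinched from above between its two sides (across the press's y) and followed along its arc with the gripper staying upright; the bar turns between the fingers.
- hook (a joint): Angle of the safety hook, rad. 0 = closed, its nose in front of a horn on the lever's hub, blocking the lever. Grows as it is flipped up and backwards (to the press's +x); past 1.0 it stands upright and counts as open; 1.45 is its end stop. It stays where it is put (about 0.5 N at the thumb piece).
- hook_hinge (a point): Point on the safety hook's hinge axis (along the press's y), on the right side of the head 198 mm above the bench, 45 mm behind and 47 mm right of the press's origin.
- hook_tab (a point): Centre of the hook's thumb piece: a ribbed steel roll, 14 mm diameter, 24 mm long along the press's y, on a thin upright stem; 92 mm from the hook's hinge, when closed 70 mm in front of it and 60 mm above it. It can be pinched from above across its two ends, or pushed back; it moves on an arc up and over to the back.
- dowel (a joint): How far the dowel is pressed in, m. 0 = standing 14 mm proud of the block, 0.014 = flush, its stop. Starts at 0 to 4 mm. Pressed flush and let go it creeps back up to about 7 mm proud.
- dowel_top (a point): Centre of the top face of the dowel, a 10 mm round beech pin standing in a softwood block (61 x 56 x 25 mm) that is fixed under the ram, its top 63 mm above the bench. The ram foot is 25 mm above the block when the lever is up.
- dowel_tray: Open steel tray with spare dowels, 85 x 125 x 26 mm, on the bench left of the press; leave alone. Origin: centre of its underside.
- blank_a: Loose softwood block, 61 x 56 x 25 mm, left of the press behind the tray; leave alone. Origin: centre of its underside.
- blank_b: Another such block, stacked on blank_a; leave alone. Origin: centre of its underside.
- sanding_block: Cork sanding block, 66 x 116 x 34 mm, right of the press; leave alone. Origin: centre of its underside.
- try_square: Try square lying flat, 140 x 176 x 16 mm; leave alone. Origin: centre of its underside.
- roof: Glued wooden roof of a model house standing on the bench, 82 x 111 x 56 mm; leave alone. Origin: centre of its underside.

How it is judged:
On the way, in this order (a step that is already met when the one before it is completed fails the run):
1. the safety hook is flipped open while the lever is still up (value of joint hook above 1 rad and value of joint lever below 0.1 rad), for 0.2 s.
2. the lever is pulled down until the dowel is flush (value of joint dowel above 0.013 m and value of joint lever above 0.7 rad), for 0.2 s.
3. the lever is eased all the way back up (value of joint lever below 0.08 rad), for 0.2 s.
At the end, for the whole second after the job is handed in: the gripper's fingers still hold the lever down (more than 2 N on it), the ram presses on the dowel with more than 20 N and the dowel is within 1 mm of flush, the lever at rest, the hook still open past 1.0 rad (all of step 2 and value of joint hook above 1 rad and contact force between the fingers and lever above 2 N and contact force between ram and dowel above 20 N and velocity of joint lever below 0.05 rad/s); the arm keeps its last pose, push and grip.
It fails at once if the lever is let fly upwards (faster than 1.5 rad/s, 0.27 m/s at the grip) (velocity of joint lever below -1.5 rad/s).
It fails at once if the lever is forced against the closed hook (more than 60 N on the hook) (contact force between lever and hook above 60 N).
It fails at once if another thing on the bench is moved by more than 3 cm (distance of any of dowel_tray, blank_a, blank_b, roof, sanding_block, try_square from where it was at the start of the episode above 0.03 m).
It also fails if it takes over 70 s, if anything falls off the work surface, if the arm or the gripper's body presses on something with over 40 N, if the wrist force passes 120 N, or if a joint passes its speed limit or range.

## Working session

There is one attempt and no reset: what is moved stays moved. The work goes in short steps, Python scripts to look and compute and a tool call to move; the robot and the scene stay as the last step left them, time stands still between calls to the robot, and variables do not carry over. Pictures are saved under pics/ and viewed, at most 10 in all, crops included, and the job is handed in when it is done.

Besides the shell and the picture viewer there is one more tool, called after "Emit:" as name(argument=value, ...) on one line, values as JSON. send_rows: Moves the arm, as the interface text tells. Its arguments: {"type":"object","properties":{"motion":{"type":"array","items":{"type":"array","items":{"type":"array","items":{"type":"number"}}}},"grip_force":{"type":"number"}},"required":["motion"]}

```bash
mkdir -p pics
cat > h.py <<'E'
import numpy as np, cv2
from workcell import bot
def cam(n):
    m=bot.camera_model(n); return np.array(m["K"]),cv2.Rodrigues(np.array(m["rvec"],float))[0],np.array(m["tvec"],float).ravel()
def c2w(n,p):
    K,R,t=cam(n); return R.T@(np.array(p)-t)
def proj(n,P):
    K,R,t=cam(n); c=R@np.array(P)+t; u=K@c; return u[:2]/u[2]
def snap(n,f=None):
    im=bot.snapshot(n)
    if f: cv2.imwrite("pics/"+f,im[:,:,::-1])
    return im
E
python3 - <<'E'
from h import *
for n in ["scene","side"]:
    snap(n,n+"0.png")
    K,R,t=cam(n); print(n,"pos",(-R.T@t).round(3))
    for l in ["press","lever_grip","lever","hook_tab","hook","dowel_top","sanding_block","try_square","roof","dowel_tray","blank_a"]:
        r=bot.boxes_of(n,l)
        print(l,[(c2w(n,d["at"]).round(3).tolist(),round(d["p"],2)) for d in r[:2]])
print(bot.sense())
E
```

```text
scene pos [ 0.009 -0.915  0.755]
press [([0.611, -0.072, 0.059], 0.58)]
lever_grip [([0.576, -0.122, 0.213], 0.81)]
lever [([0.576, -0.119, 0.21], 0.57)]
hook_tab [([0.639, -0.076, 0.216], 0.72)]
hook [([0.638, -0.078, 0.221], 0.79)]
dowel_top []
sanding_block [([0.709, -0.217, 0.035], 0.81), ([0.575, -0.123, 0.211], 0.63)]
try_square [([0.496, -0.338, 0.008], 0.85)]
roof [([0.632, -0.457, 0.031], 0.58)]
dowel_tray [([0.55, 0.117, 0.012], 0.71)]
blank_a [([0.648, 0.126, 0.045], 0.63), ([0.574, -0.118, 0.209], 0.31)]
side pos [0.412 1.219 0.845]
press [([0.627, -0.002, 0.085], 0.71), ([0.654, -0.437, 0.033], 0.37)]
lever_grip [([0.533, -0.116, 0.237], 0.9), ([0.481, -0.314, 0.003], 0.65)]
lever [([0.536, -0.111, 0.234], 0.78)]
hook_tab [([0.643, -0.069, 0.221], 0.73)]
hook [([0.642, -0.071, 0.219], 0.53)]
dowel_top []
sanding_block []
try_square [([0.481, -0.314, 0.005], 0.83)]
roof [([0.65, -0.437, 0.034], 0.49), ([0.645, -0.07, 0.223], 0.34)]
dowel_tray [([0.547, 0.124, 0.013], 0.88)]
blank_a [([0.67, 0.153, 0.019], 0.65), ([0.671, 0.135, 0.049], 0.64)]
{'time_s': 1.2, 'q': array([ 1.10060975e+00,  2.76415064e-01, -2.63920297e-02,  1.26799583e+00,
        1.76912030e-05,  1.46741907e+00]), 'qd': array([-0.00144579, -0.00145825,  0.00128635,  0.00016242, -0.00054148,
       -0.00104404]), 'joint_efforts': array([ 8.69775577e-04, -4.45502758e+01,  2.95563000e+01,  1.04265942e-03,
        5.30700049e-05,  7.21960678e-07]), 'tool_pos': array([0.22414219, 0.58342953, 0.23130769]), 'orientation': array([-9.41725334e-06,  1.82378181e-01,  9.83228457e-01, -6.61240031e-07]), 'wrist_force': array([ 0.47515315,  0.04143969, -0.05975548]), 'moment': array([ 0.00424012,  0.01074479, -0.00676345]), 'grip_force': 0.0, 'opening': 0.08529881452036207}
```

View pics/scene0.png

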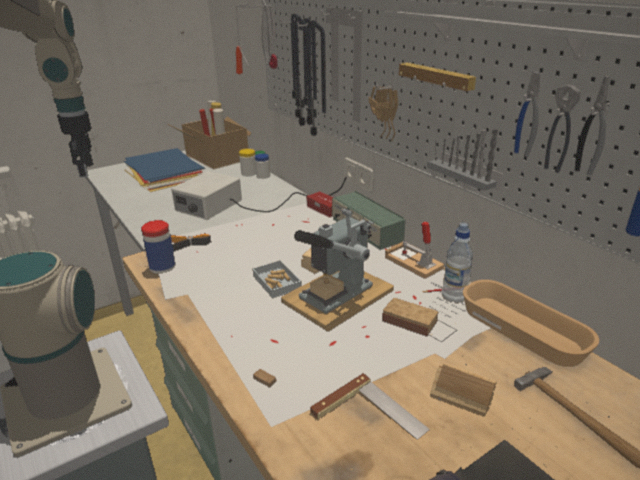

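View pics/side0.png

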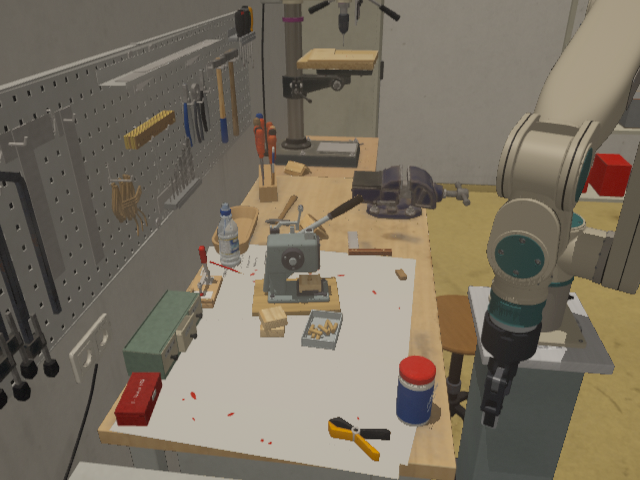

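Run:
```python
import cv2
a=cv2.imread("pics/scene0.png")[200:335,265:405]; b=cv2.imread("pics/side0.png")[185:325,240:380]
f=lambda i:cv2.resize(i,(560,560*i.shape[0]//i.shape[1]),interpolation=cv2.INTER_CUBIC)
cv2.imwrite("pics/cs.png",f(a));cv2.imwrite("pics/cd.png",f(b))
```

```text
(no output)
```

View pics/cs.png

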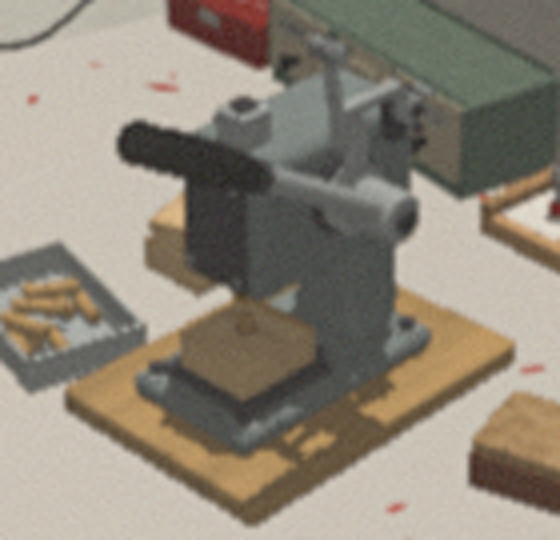

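View pics/cd.png

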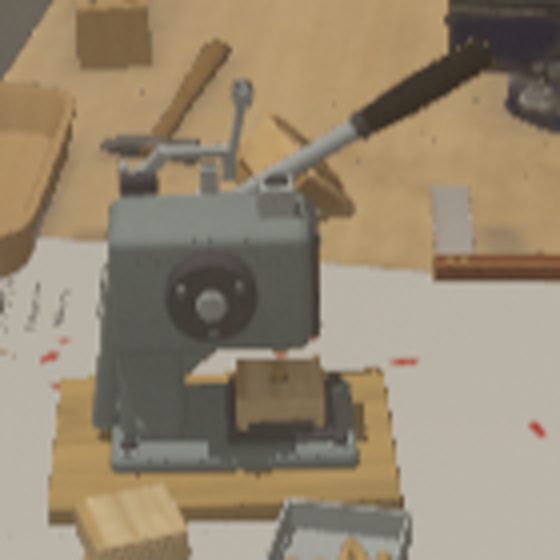

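```bash
cat > fit.py <<'E'
from h import *
from scipy.optimize import least_squares
obs=[("scene",(314.2,240),(-.1526,-.072,.2504)),("scene",(346.7,211.7),(-.025,None,.258)),
("scene",(328,330.5),(-.12,-.085,0)),("scene",(393.2,288.7),(.12,-.085,0)),("scene",(282.5,301.2),(-.12,.085,0)),
("side",(346,207.5),(-.1526,-.072,.2504)),("side",(300.2,207.5),(-.025,None,.258)),("side",(340,313.7),(-.12,.085,0)),("side",(253,315),(.12,.085,0))]
C={n:cam(n) for n in("scene","side")}
def W(v,p):
    c,s=np.cos(v[2]),np.sin(v[2]); px,py,pz=p; py=v[3] if py is None else py
    return np.array([v[0]+c*px-s*py,v[1]+s*px+c*py,pz])
def res(v):
    r=[]
    for n,uv,p in obs:
        K,R,t=C[n]; u=K@(R@W(v,p)+t); r+=list(u[:2]/u[2]-uv)
    return np.array(r)
s=least_squares(res,[.65,-.05,0,-.05],loss="soft_l1")
v=s.x; print("pose",v.round(4)); print(res(v).reshape(-1,2).round(1))
for k,p in dict(hinge=(0,-.072,.155),grip=(-.1526,-.072,.2504),gripdown=(-.180*np.cos(.2),-.072,.155-.180*np.sin(.2)),tab=(-.025,None,.258),hookh=(.045,-.047,.198)).items(): print(k,W(v,p).round(4))
E
python3 fit.py
```

```text
pose [ 0.6441 -0.0277  0.2075 -0.0496]
[[-0.9 -0.3]
 [-0.   1.4]
 [ 2.   1.7]
 [ 0.2  0.5]
 [-2.1  1.8]
 [-0.1 -1.6]
 [-0.2  0.9]
 [-0.6  0.6]
 [-2.4  3.7]]
hinge [ 0.6589 -0.0982  0.155 ]
grip [ 0.5096 -0.1296  0.2504]
gripdown [ 0.4863 -0.1345  0.1192]
tab [ 0.6298 -0.0814  0.258 ]
hookh [ 0.6978 -0.0645  0.198 ]
```

Emit:
send_rows(motion=[[[1.2,-2.8,0.7,0.024,1],[1.2,-2.8,0.7,0.024,1],[1.2,-2.8,0.7,0.024,1],[1.2,-2.8,0.7,0.024,1],[1.2,-2.8,0.7,0.024,1],[1.2,-2.8,0.7,0.024,1],[1.2,-2.8,0.7,0.024,1],[1.2,-2.8,0.7,0.024,1]]])

```text
time_s: 1.87
tool_pos: [0.3204, 0.3581, 0.2878]
orientation: [0.0, 0.087, 0.996, 0.0]
wrist_force: [0.4, -0.0, 0.6]
opening: 0.0857
grip_force: 0.0
```

Emit:
send_rows(motion=[[[1.2,-2.8,0.7,0.024,1],[1.2,-2.8,0.7,0.024,1],[1.2,-2.8,0.7,0.024,1],[1.2,-2.8,0.7,0.024,1],[1.2,-2.8,0.7,0.024,1],[1.2,-2.8,0.7,0.024,1],[1.2,-2.8,0.7,0.024,1],[1.2,-2.8,0.7,0.024,1]]])

```text
time_s: 2.53
tool_pos: [0.4164, 0.134, 0.3439]
orientation: [0.0, -0.009, 1.0, 0.0]
wrist_force: [0.7, 0.4, 0.2]
opening: 0.0852
grip_force: 0.0
```

Emit:
send_rows(motion=[[[1.2,-2.8,0.7,0.024,1],[1.2,-2.8,0.7,0.024,1],[1.2,-2.8,0.7,0.024,1],[1.2,-2.8,0.7,0.024,1],[1.2,-2.8,0.7,0.024,1],[1.2,-2.8,0.7,0.024,1],[1.2,-2.8,0.7,0.024,1],[0,0,0,0,1]]])

```text
time_s: 3.2
tool_pos: [0.5027, -0.0649, 0.3932]
orientation: [0.001, -0.09, 0.996, -0.002]
wrist_force: [0.6, 0.3, -0.2]
opening: 0.0852
grip_force: 0.0
```

Run:
```python
from h import *
s=bot.sense();print(s["time_s"],s["tool_pos"],s["orientation"],s["q"])
im=snap("wrist","w1.png")
for l in ["lever_grip","lever","hook_tab","hook","press"]:
    print(l,[(c2w("wrist",d["at"]).round(3).tolist(),round(d["p"],2)) for d in bot.boxes_of("wrist",l)[:2]])
for k,p in dict(hinge=[ 0.6589,-0.0982,0.155],grip=[0.5096,-0.1296,0.2504],tab=[0.6298,-0.0814,0.258]).items(): print(k,proj("wrist",p).round(1))
```

```text
3.2 [ 0.50267636 -0.06494222  0.39316874] [ 0.00142409 -0.09049437  0.99589481 -0.00150898] [-0.25499705  0.02045272  0.00898542  1.55562685 -0.0018746  -0.43623759]
lever_grip [([0.52, -0.112, 0.245], 0.67)]
lever [([0.517, -0.111, 0.249], 0.7), ([0.64, 0.118, 0.01], 0.6)]
hook_tab [([0.628, -0.067, 0.247], 0.59)]
hook [([0.625, -0.067, 0.246], 0.65)]
press [([0.589, -0.044, 0.182], 0.94)]
hinge [254.4 339.7]
grip [218.3 219.3]
tab [261.4 382.3]
```

View pics/w1.png

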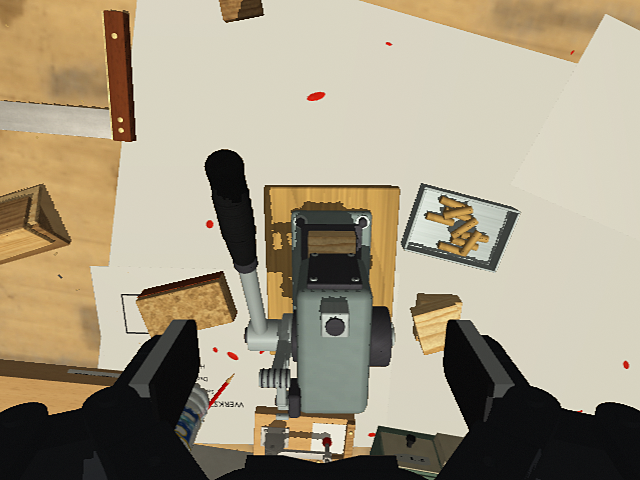

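```bash
cat > fit2.py <<'E'
exec(open("fit.py").read().split("s=least")[0])
s0=bot.sense();im=snap("wrist","w2.png");C["wrist"]=cam("wrist");print(s0["tool_pos"],s0["orientation"],bot.sense()["tool_pos"],C["wrist"][0][0,0])
a=cv2.imread("pics/w1.png");b=cv2.imread("pics/w2.png")
sh=cv2.phaseCorrelate(a[0:300].mean(2).astype("f"),b[0:300].mean(2).astype("f"));print("shift",sh)
d=np.array(sh[0])
w=[("wrist",np.array(uv)+d,p) for uv,p in [((233,208),(-.1526,-.072,.2504)),((275,377),(-.025,None,.258)),((335,325),(-.045,0,.218)),((265,186),(-.12,-.085,.018)),((399,186),(-.12,.085,.018))]]
o0=obs
for nm,o in (("all",o0+w),("wrist",w),("ext",o0)):
    obs=o;s=least_squares(res,[.65,-.05,.2,-.05],loss="soft_l1");v=s.x;print(nm,v.round(4));print(res(v).reshape(-1,2).round(1).tolist())
    for k,p in dict(hinge=(0,-.072,.155),grip=(-.1526,-.072,.2504),tab=(-.025,None,.258)).items(): print(k,W(v,p).round(4))
for n in["scene","side"]:
    K,R,t=C[n];print(n,K[0,0])
E
python3 fit2.py
```

```text
[ 0.49953247 -0.05953484  0.39212528] [-2.75385511e-04 -9.30907867e-02  9.95657567e-01  1.98213176e-04] [ 0.49957152 -0.05950068  0.39217699] 425.92993862742503
shift ((-6.229907884940417, 2.7481973264137025), 0.6568771067857743)
all [ 0.6411 -0.0264  0.184  -0.0464]
[[-4.3, -0.4], [-3.1, 1.2], [-1.0, 1.7], [-0.7, 1.3], [-3.6, 1.2], [1.7, -0.9], [1.3, 1.7], [-0.1, 1.7], [-2.1, 3.5], [-1.0, 2.1], [-0.3, -1.8], [-0.0, 0.3], [-1.6, 2.4], [2.8, 2.7]]
hinge [ 0.6542 -0.0971  0.155 ]
grip [ 0.5042 -0.1251  0.2504]
tab [ 0.625  -0.0766  0.258 ]
wrist [ 0.6401 -0.0266  0.18   -0.0463]
[[-0.3, 0.3], [0.0, -3.2], [0.2, -0.7], [-1.3, 1.3], [3.2, 2.2]]
hinge [ 0.653  -0.0974  0.155 ]
grip [ 0.5028 -0.1247  0.2504]
tab [ 0.6238 -0.0766  0.258 ]
ext [ 0.6441 -0.0277  0.2075 -0.0496]
[[-0.9, -0.3], [-0.0, 1.4], [2.0, 1.7], [0.2, 0.5], [-2.1, 1.8], [-0.1, -1.6], [-0.2, 0.9], [-0.6, 0.6], [-2.4, 3.7]]
hinge [ 0.6589 -0.0982  0.155 ]
grip [ 0.5096 -0.1296  0.2504]
tab [ 0.6298 -0.0814  0.258 ]
scene 518.7497438116621
side 533.7684209101172
```

Emit:
send_rows(motion=[[[2.3,-0.6,0,0,-1],[2.3,-0.6,0,0,-1],[2.3,-0.6,0,0,-1],[2.2,-0.6,0,0,-1],[0,0,-2,0,-1],[0,0,-3,0,-1],[0,0,-3,0,-1],[0,0,-2,0,-1]]], grip_force=40)

```text
time_s: 4.22
tool_pos: [0.5899, -0.0832, 0.2893]
orientation: [-0.002, -0.093, 0.996, 0.001]
wrist_force: [-0.3, 0.1, -0.2]
opening: 0.0001
grip_force: 0.0
```

Emit:
send_rows(motion=[[[0,0,-2,0,-1],[0,0,-1.5,0,-1],[0,0,-1.1,0,-1],[0,0,0,0,-1],[0,0,0,0,-1]]])

```text
time_s: 4.63
tool_pos: [0.5908, -0.0839, 0.2461]
orientation: [-0.0, -0.093, 0.996, 0.0]
wrist_force: [-0.0, 0.1, 0.9]
opening: 0.0001
grip_force: 0.0
```

Run:
```python
from h import *
s=bot.sense();print(s["tool_pos"],s["wrist_force"])
w=snap("wrist");a=snap("scene")[180:300,285:405];b=snap("side")[170:280,260:380]
f=lambda i,h=300:cv2.resize(i,(h*i.shape[1]//i.shape[0],h),interpolation=cv2.INTER_CUBIC)
top=np.hstack([f(a),f(b)]);bot_=f(w[:,100:540],290)
out=np.zeros((590,max(top.shape[1],bot_.shape[1]),3),"u1");out[:300,:top.shape[1]]=top;out[300:,:bot_.shape[1]]=bot_
cv2.imwrite("pics/m1.png",out[:,:,::-1])
```

```text
[ 0.59076858 -0.08391248  0.24612566] [-0.01303925  0.12489614  0.87484738]
```

View pics/m1.png

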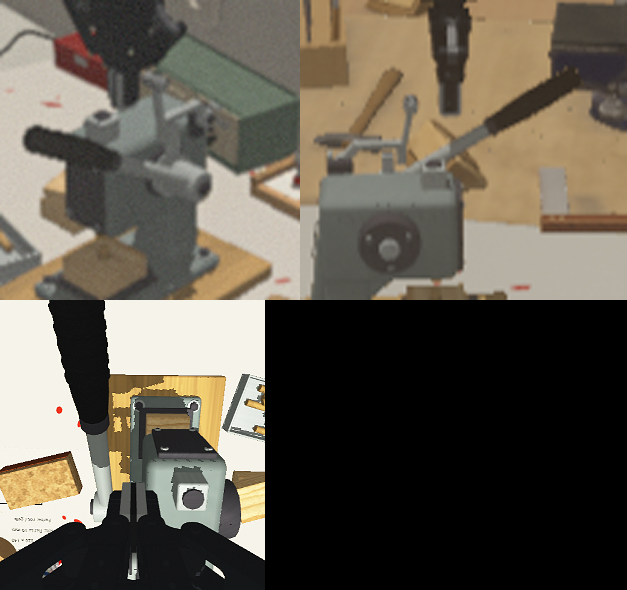

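Emit:
send_rows(motion=[[[0.84,0.16,0,0,-1],[0.84,0.16,0,0,-1],[1.03,0.19,0.9,0,-1],[1.03,0.19,0.9,0,-1],[1.23,0.23,0.55,0,-1],[1.23,0.23,0.55,0,-1],[1.38,0.26,0.15,0,-1],[1.33,0.25,0.15,0,-1]]])

```text
time_s: 5.45
tool_pos: [0.6826, -0.0681, 0.2811]
orientation: [0.002, -0.092, 0.996, -0.001]
wrist_force: [0.3, 0.0, 4.0]
opening: -0.0001
grip_force: 1.5
```

Emit:
send_rows(motion=[[[1.33,0.25,-0.25,0,-1],[1.33,0.25,-0.25,0,-1],[1.23,0.23,-0.6,0,-1],[0,0,0,0,-1],[0,0,0,0,-1],[0,0,0,0,-1]]])

```text
time_s: 5.95
tool_pos: [0.7244, -0.0608, 0.2724]
orientation: [0.006, -0.093, 0.996, -0.001]
wrist_force: [4.7, 1.0, 8.1]
opening: -0.0001
grip_force: 3.6
```

Emit:
send_rows(motion=[[[-2,-0.37,1,0,-1],[-2,-0.37,3,0,-1],[-2,-0.37,3,0,-1],[-3,-0.56,2,0,-1],[-3,-0.56,2,0,0],[-3,-0.56,0,0,0],[0,0,0,0,0],[0,0,0,0,0]]])

```text
time_s: 6.62
tool_pos: [0.5692, -0.0887, 0.3788]
orientation: [0.001, -0.092, 0.996, -0.0]
wrist_force: [0.3, 0.5, 0.3]
opening: 0.0427
grip_force: 0.0
```

Run:
```python
from h import *
s=bot.sense();print(s["time_s"],s["tool_pos"],s["wrist_force"],s["opening"])
w=snap("wrist");a=snap("scene")[180:300,285:405];b=snap("side")[170:280,260:380]
f=lambda i,h=300:cv2.resize(i,(h*i.shape[1]//i.shape[0],h),interpolation=cv2.INTER_CUBIC)
out=np.zeros((590,627,3),"u1");t=np.hstack([f(a),f(b)]);out[:300,:t.shape[1]]=t;t=f(w,290);out[300:,:t.shape[1]]=t
cv2.imwrite("pics/m2.png",out[:,:,::-1]);cv2.imwrite("pics/w3.png",w[:,:,::-1])
for k,p in dict(grip=[.5042,-.1251,.2504],hinge=[.6542,-.0971,.155]).items(): print(k,proj("wrist",p).round(1))
```

```text
6.6167 [ 0.56919081 -0.08870239  0.37880702] [0.30927916 0.50023975 0.33313541] 0.0427234523174672
grip [281.5 116.1]
hinge [295.3 283.4]
```

View pics/m2.png

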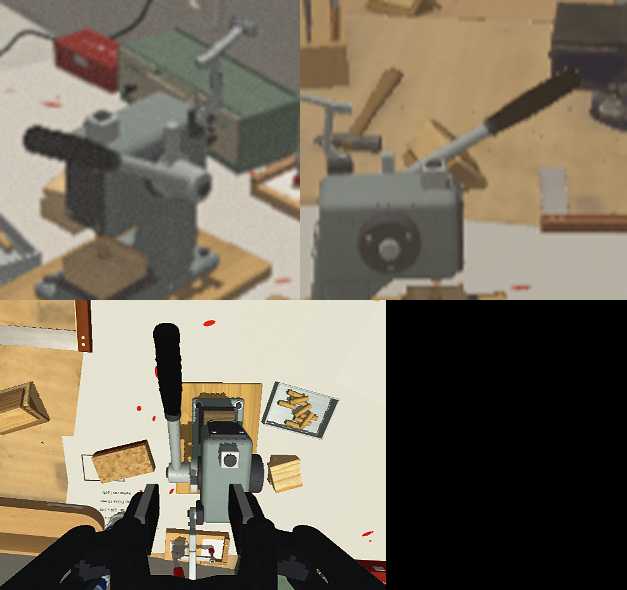

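Emit:
send_rows(motion=[[[-2.2,-1.2,0,0,0.4],[-2.2,-1.3,0,0,0.4],[-2.1,-1.3,-1,0,0.4],[0,0,-3,0,0.4],[0,0,-3,0,0.4],[0,0,-2,0,0.4],[0,0,0,0,0.4],[0,0,0,0,0.4]]], grip_force=60)

```text
time_s: 7.43
tool_pos: [0.5041, -0.1261, 0.2858]
orientation: [-0.002, -0.093, 0.996, 0.001]
wrist_force: [-0.2, -0.3, 0.7]
opening: 0.06
grip_force: 0.0
```

Emit:
send_rows(motion=[[[0,0,-2,0,0.4],[0,0,-2,0,0.4],[0,0,-1.4,0,0.4],[0,0,0,0,0.4],[0,0,0,0,0.4]]])

```text
time_s: 7.85
tool_pos: [0.5053, -0.1266, 0.2344]
orientation: [0.0, -0.093, 0.996, -0.0]
wrist_force: [0.5, 0.6, -0.2]
opening: 0.0598
grip_force: 0.0
```

Run:
```python
from h import *
s=bot.sense();print(s["time_s"],s["tool_pos"],s["wrist_force"],s["opening"])
w=snap("wrist");a=snap("scene")[180:300,265:385];b=snap("side")[170:280,290:410]
f=lambda i,h=300:cv2.resize(i,(h*i.shape[1]//i.shape[0],h),interpolation=cv2.INTER_CUBIC)
out=np.zeros((590,627,3),"u1");t=np.hstack([f(a),f(b)]);out[:300,:t.shape[1]]=t;t=f(w,290);out[300:,:t.shape[1]]=t
cv2.imwrite("pics/m3.png",out[:,:,::-1])
```

```text
7.85 [ 0.50525172 -0.12663985  0.23440976] [ 0.46592021  0.59028133 -0.21166668] 0.05977918481446992
```

View pics/m3.png

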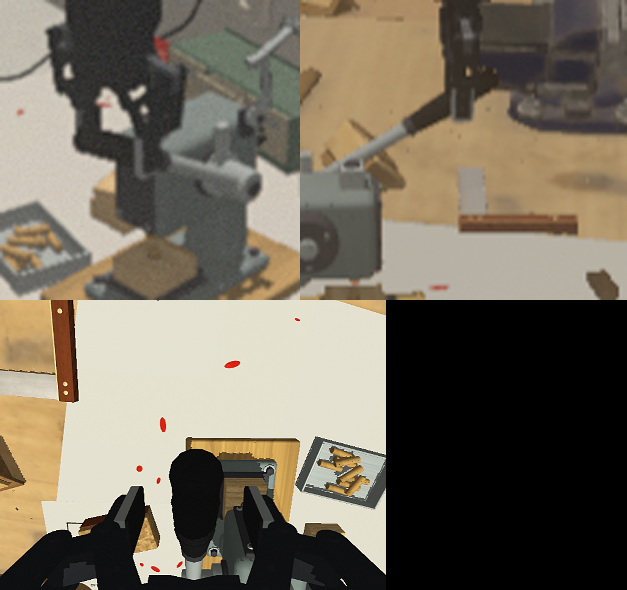

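Emit:
send_rows(motion=[[[0,0,0,0,-0.2],[0,0,0,0,-0.5],[0,0,0,0,-1],[0,0,0,0,-1],[0,0,0,0,-1],[0,0,0,0,-1]]])

```text
time_s: 8.5
tool_pos: [0.504, -0.1262, 0.2337]
orientation: [0.0, -0.092, 0.996, 0.0]
wrist_force: [-1.3, 1.7, 2.6]
opening: 0.023
grip_force: 58.6
```

Run:
```python
from h import *
s=bot.sense();print(s["tool_pos"],s["wrist_force"],s["opening"],s["grip_force"])
# arc deltas: equal steps of phi; grip world rel start
b0=np.radians(32); N=16; e=np.array([np.cos(.185),np.sin(.185)])
P=[]
for ph in np.linspace(0,.76,N+1):
    b=b0-ph; P.append([-18*np.cos(b)*e[0],-18*np.cos(b)*e[1],18*np.sin(b)])
print(np.diff(P,axis=0).round(2).tolist(), (np.array(P[-1])-P[0]).round(2))
```

```text
[ 0.50400096 -0.12619251  0.23366056] [-1.27715479  1.65543921  2.64819166] 0.023014552689168938 58.60464692115784
[[-0.43, -0.08, -0.74], [-0.39, -0.07, -0.76], [-0.36, -0.07, -0.77], [-0.32, -0.06, -0.79], [-0.28, -0.05, -0.8], [-0.25, -0.05, -0.82], [-0.21, -0.04, -0.83], [-0.17, -0.03, -0.84], [-0.13, -0.02, -0.84], [-0.09, -0.02, -0.85], [-0.05, -0.01, -0.85], [-0.01, -0.0, -0.85], [0.03, 0.01, -0.85], [0.07, 0.01, -0.85], [0.11, 0.02, -0.85], [0.15, 0.03, -0.84]] [ -2.33  -0.44 -13.14]
```

Emit:
send_rows(motion=[[[-0.43,-0.08,-0.74,0,-1],[-0.39,-0.07,-0.76,0,-1],[-0.36,-0.07,-0.77,0,-1],[-0.32,-0.06,-0.79,0,-1],[-0.28,-0.05,-0.8,0,-1],[-0.25,-0.05,-0.82,0,-1],[-0.21,-0.04,-0.83,0,-1],[-0.17,-0.03,-0.84,0,-1]]])

```text
time_s: 9.17
tool_pos: [0.48, -0.1305, 0.1699]
orientation: [0.001, -0.092, 0.996, 0.001]
wrist_force: [-1.3, 3.3, 5.3]
opening: 0.0231
grip_force: 58.5
```

Emit:
send_rows(motion=[[[-0.13,-0.02,-0.84,0,-1],[-0.09,-0.02,-0.85,0,-1],[-0.05,-0.01,-0.85,0,-1],[0,0,-0.85,0,-1],[0.03,0,-0.85,0,-1],[0.07,0.01,-0.85,0,-1],[0.11,0.02,-0.85,0,-1],[0,0,0,0,-1]]])

```text
time_s: 9.83
tool_pos: [0.4793, -0.1306, 0.1099]
orientation: [-0.0, -0.092, 0.996, 0.001]
wrist_force: [-3.9, 3.4, 9.3]
opening: 0.0225
grip_force: 59.1
```

Emit:
send_rows(motion=[[[0.15,0.03,-0.84,0,-1],[0,0,0,0,-1],[0,0,0,0,-1],[0,0,0,0,-1]]])

```text
time_s: 10.17
tool_pos: [0.4806, -0.1304, 0.1024]
orientation: [-0.0, -0.093, 0.996, 0.001]
wrist_force: [-4.1, 3.8, 11.8]
opening: 0.0229
grip_force: 59.2
```

Emit:
send_rows(motion=[[[0.05,0,-0.3,0,-1],[0,0,0,0,-1],[0,0,0,0,-1],[0,0,0,0,-1]]])

```text
time_s: 10.5
tool_pos: [0.4811, -0.1303, 0.0997]
orientation: [-0.0, -0.093, 0.996, 0.001]
wrist_force: [-4.5, 4.7, 11.7]
opening: 0.023
grip_force: 59.4
```

Emit:
send_rows(motion=[[[0.05,0,-0.3,0,-1],[0,0,0,0,-1],[0,0,0,0,-1],[0,0,0,0,-1]]])

```text
time_s: 10.83
tool_pos: [0.4816, -0.1302, 0.0973]
orientation: [-0.0, -0.093, 0.996, 0.001]
wrist_force: [-5.7, 4.6, 15.7]
opening: 0.023
grip_force: 60.0
```

Emit:
send_rows(motion=[[[0.05,0,-0.4,0,-1],[0,0,0,0,-1],[0,0,0,0,-1],[0,0,0,0,-1],[0,0,0,0,-1]]])

```text
time_s: 11.25
tool_pos: [0.4824, -0.1302, 0.0944]
orientation: [0.0, -0.093, 0.996, 0.001]
wrist_force: [-8.6, 6.2, 22.4]
opening: 0.0231
grip_force: 60.9
```

Run:
```python
from h import *
w=snap("wrist");a=snap("scene")[200:320,265:385];b=snap("side")[180:290,270:390]
f=lambda i,h=300:cv2.resize(i,(h*i.shape[1]//i.shape[0],h),interpolation=cv2.INTER_CUBIC)
out=np.zeros((590,627,3),"u1");t=np.hstack([f(a),f(b)]);out[:300,:t.shape[1]]=t;t=f(w,290);out[300:,:t.shape[1]]=t
cv2.imwrite("pics/m4.png",out[:,:,::-1])
```

```text
(no output)
```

View pics/m4.png

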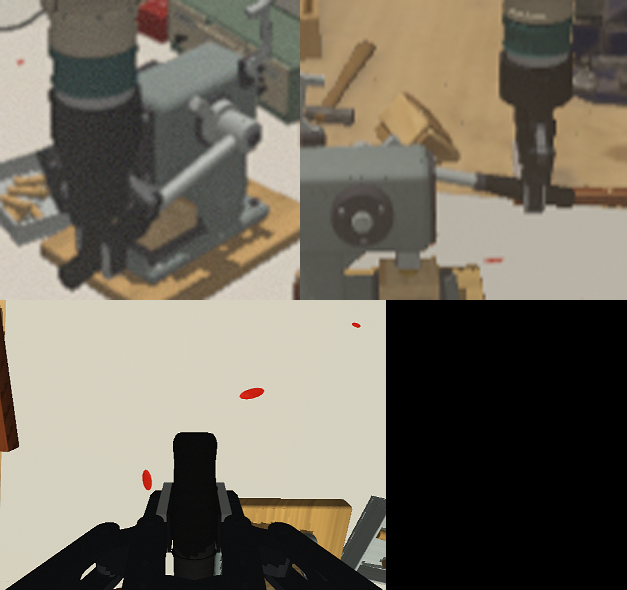

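Emit:
send_rows(motion=[[[-0.1,0,0.5,0,-1],[-0.1,-0.01,0.7,0,-1],[-0.1,-0.01,0.7,0,-1],[-0.08,-0.01,0.8,0,-1],[-0.05,-0.01,0.8,0,-1],[0,0,0.8,0,-1],[0.03,0,0.8,0,-1],[0.07,0.01,0.8,0,-1]]])

```text
time_s: 12.07
tool_pos: [0.4778, -0.1308, 0.151]
orientation: [-0.001, -0.092, 0.996, 0.0]
wrist_force: [-2.0, 3.4, 0.6]
opening: 0.0226
grip_force: 59.2
```

Emit:
send_rows(motion=[[[0.12,0.02,0.8,0,-1],[0.15,0.03,0.8,0,-1],[0.2,0.04,0.8,0,-1],[0.24,0.05,0.8,0,-1],[0.28,0.06,0.8,0,-1],[0.3,0.06,0.75,0,-1],[0.34,0.06,0.75,0,-1],[0.36,0.07,0.75,0,-1]]])

```text
time_s: 12.73
tool_pos: [0.4943, -0.1279, 0.2132]
orientation: [-0.006, -0.092, 0.996, -0.001]
wrist_force: [-12.5, -0.1, 4.7]
opening: 0.0226
grip_force: 61.8
```

Emit:
send_rows(motion=[[[0.1,0.02,0.6,0,-1],[0.2,0.03,0.5,0,-1],[0.25,0.04,0.5,0,-1],[0.2,0.04,0.4,0,-1],[0.0,0,0,0,-1],[0,0,0,0,-1]]])

```text
time_s: 13.23
tool_pos: [0.5054, -0.126, 0.2336]
orientation: [-0.001, -0.092, 0.996, -0.0]
wrist_force: [-5.4, 1.7, 1.2]
opening: 0.0231
grip_force: 63.9
```

Emit:
send_rows(motion=[[[0.1,0.02,0.2,0,-1],[0,0,0.2,0,-1],[0.0,0,0,0,-1],[0,0,0,0,-1]]])

```text
time_s: 13.57
tool_pos: [0.5053, -0.1258, 0.2339]
orientation: [-0.003, -0.092, 0.996, 0.001]
wrist_force: [-2.6, -2.7, -24.2]
opening: 0.0231
grip_force: 61.0
```

Emit:
send_rows(motion=[[[-0.1,-0.02,-0.3,0,-1],[0,0,0,0,-1],[0,0,0,0,-1]]], grip_force=80)

```text
time_s: 13.82
tool_pos: [0.5054, -0.1259, 0.2338]
orientation: [-0.001, -0.092, 0.996, 0.0]
wrist_force: [-4.2, 0.0, -15.4]
opening: 0.0225
grip_force: 80.1
```

Emit:
send_rows(motion=[[[-0.43,-0.08,-0.74,0,-1],[-0.39,-0.07,-0.76,0,-1],[-0.36,-0.07,-0.77,0,-1],[-0.32,-0.06,-0.79,0,-1],[-0.28,-0.05,-0.8,0,-1],[-0.25,-0.05,-0.82,0,-1],[-0.21,-0.04,-0.83,0,-1],[-0.17,-0.03,-0.84,0,-1]]])

```text
time_s: 14.48
tool_pos: [0.4827, -0.1301, 0.1756]
orientation: [0.001, -0.093, 0.996, -0.0]
wrist_force: [-15.2, 4.5, 9.1]
opening: 0.0224
grip_force: 80.5
```

Emit:
send_rows(motion=[[[-0.13,-0.02,-0.84,0,-1],[-0.09,-0.02,-0.85,0,-1],[-0.05,-0.01,-0.85,0,-1],[0,0,-0.85,0,-1],[0.03,0,-0.85,0,-1],[0.07,0.01,-0.85,0,-1],[0.11,0.02,-0.85,0,-1],[0,0,0,0,-1]]])

```text
time_s: 15.15
tool_pos: [0.4805, -0.1304, 0.1139]
orientation: [-0.001, -0.092, 0.996, 0.0]
wrist_force: [-16.5, 2.4, 8.3]
opening: 0.0225
grip_force: 80.3
```

Emit:
send_rows(motion=[[[0.15,0.03,-0.7,0,-1],[0.05,0.01,-0.5,0,-1],[0,0,0,0,-1],[0,0,0,0,-1],[0,0,0,0,-1],[0,0,0,0,-1]]])

```text
time_s: 15.65
tool_pos: [0.4824, -0.1301, 0.1027]
orientation: [-0.001, -0.092, 0.996, 0.0]
wrist_force: [-16.6, 2.5, 9.2]
opening: 0.0226
grip_force: 80.6
```

Emit:
send_rows(motion=[[[-0.1,-0.02,-0.3,0,-1],[-0.1,-0.02,-0.3,0,-1],[0,0,-0.3,0,-1],[0,0,0,0,-1],[0,0,0,0,-1],[0,0,0,0,-1]]])

```text
time_s: 16.15
tool_pos: [0.4839, -0.1299, 0.096]
orientation: [0.003, -0.093, 0.996, 0.001]
wrist_force: [-14.2, 6.7, 15.2]
opening: 0.0227
grip_force: 81.8
```

Emit:
send_rows(motion=[[[0,0,-0.3,0,-1],[0,0,0,0,-1],[0,0,0,0,-1],[0,0,0,0,-1],[0,0,0,0,-1]]])

```text
time_s: 16.57
tool_pos: [0.4844, -0.1298, 0.0939]
orientation: [0.003, -0.093, 0.996, 0.001]
wrist_force: [-14.8, 7.2, 21.1]
opening: 0.0223
grip_force: 82.6
```

Emit:
send_rows(motion=[[[-0.1,-0.02,-0.4,0,-1],[0,0,0,0,-1],[0,0,0,0,-1],[0,0,0,0,-1],[0,0,0,0,-1],[0,0,0,0,-1],[0,0,0,0,-1],[0,0,0,0,-1]]])

```text
time_s: 17.23
tool_pos: [0.4851, -0.1298, 0.0915]
orientation: [0.005, -0.093, 0.996, 0.001]
wrist_force: [-15.0, 9.2, 27.4]
opening: 0.0228
grip_force: 83.5
```

Run:
```python
from h import *
print(bot.sense()["wrist_force"],bot.sense()["tool_pos"])
a=snap("scene")[190:310,265:385];b=snap("side")[180:290,260:380]
f=lambda i,h=380:cv2.resize(i,(h*i.shape[1]//i.shape[0],h),interpolation=cv2.INTER_CUBIC)
cv2.imwrite("pics/m5.png",np.hstack([f(a),f(b)])[:,:,::-1])
```

```text
[-15.00335988   9.21670032  27.37633005] [ 0.48509564 -0.12979124  0.09145454]
```

View pics/m5.png

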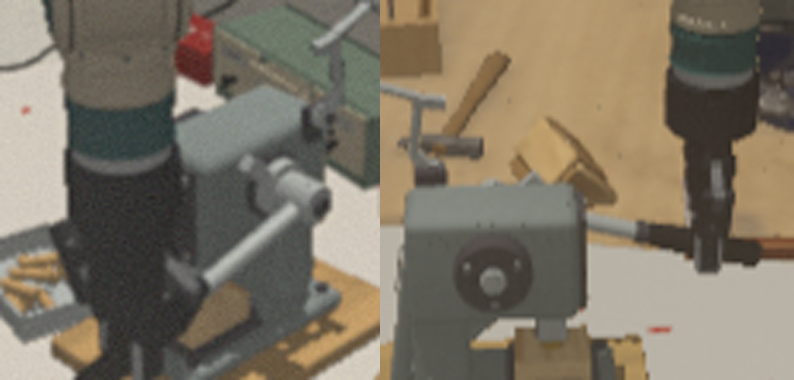

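```bash
python3 -c "
from workcell import bot
print(bot.sign_off())"
```

```text
the job is handed in; nothing more can be done
None
```

I flipped the hook open, pressed the dowel down, eased the lever fully back up to its stop, and pressed it down again. I handed the job in with the gripper still holding the lever down at about 27 N. I judged the dowel flush from that force and the camera pictures, and no verdict was returned.

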